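Roll the fillet trolley to the pointer on the weighing track

TASK

Push the loaded trolley gently along its track by its rubber buffers and bring it to rest with its index tip in line with the pointer, so that the crate can be weighed, without letting it run into the end stops. Touch nothing of the trolley but the two rubber buffers, disturb nothing else on the bench, then take the hand away and leave the trolley standing still at the pointer for three seconds while the scale settles.

Things in the scene. Friction and masses are not known exactly. Their poses are not given: they have to be found in the camera images.
- bed: fixed weighing track on the bench: green-painted bed plate 400 x 940 mm, 20 mm thick, with two rails 220 mm apart. Origin at bench level on the track's centre line, midway along it; +y = direction of travel towards pointer and end stop, +x away from the robot, z up. Position and yaw vary. Low stops between the rails let the trolley's middle run from y = -0.310 to +0.190.
- trolley: low trolley on the rails, free along the bed's y only. Origin under its middle, axes and height as the bed's (bed x = 0). Starts at rest at bed y -0.27 to -0.20. Very low friction: 2.5 kg in all with its load (hidden: 1.8 to 3.4), drag 0.15 N per m/s plus 0.002 N, so it coasts a long way (from 20 mm/s about 130 mm, from 5 mm/s about 13 mm). Nothing else drives it.
- deck: the trolley's steelwork, fixed to it, same origin: deck plate, an upright end board at each end (240 mm across the track, outer face 106 mm from the middle) and the channels that hold the buffers (reaching 128 mm from the middle, top edge 192 mm above the bench). Not to be touched.
- crate: orange crate, 280 (across the track) x 185 x 95 mm, fixed on the deck and full of dried fillets whose tops reach about 195 mm above the bench; origin under its middle at 78 mm height. Not to be touched.
- rear_buffer: rear rubber buffer, pushed to send the trolley on: black round bar, 45 mm diameter, 230 mm long across the track. Origin = bar's centre, 127.5 mm behind (-y) the trolley's middle, 165 mm above the bench; nose 22.5 mm farther. Sprung along the track: 100 N/m, hardly damped, no preload, gives 16 mm, then solid; rebounds with about 0.9 of the speed.
- front_buffer: equal front buffer, pushed back on to brake the trolley: bar's centre 127.5 mm ahead (+y) of the trolley's middle, nose 150 mm ahead, 165 mm above the bench, same spring
- index_tip (a point): tip of the trolley's flat steel index plate (an arrow 44 mm wide) on its far (+x) long side, in line with the trolley's middle: 185 mm in +x from it, 79 mm above the bench. Passes just short of the pointer.
- pointer: steel index pointer clamped on the bed's far (+x) margin, an arrow 44 mm wide, 83 mm above the bench, its tip 5 mm short of index_tip's path; origin under its middle at the bed's top, axes as the bed's. The trolley is in place when index_tip has y = 0 in this frame. Clamped at bed y = 0.06 to 0.13, so the end stop is met 60 mm or more past the right place.
- end_stop (a point): face of the rubber puck on the low steel end stop between the rails, 62 mm above the bench; the trolley's low striker, 115 mm ahead of its middle, meets it. The stop is 70 mm high, so a hand at buffer height passes over it.
- weight_big: steel calibration weight, 48 mm diameter, 62 mm high, standing on the bed past the end stop; origin at its underside; leave alone
- weight_small: steel calibration weight, 38 mm diameter, 48 mm high, beside the big one on the bed past the end stop; origin at its underside; leave alone
- brush: bench brush lying on the bench off the starting end of the track; leave alone
- dressing_stick: grey abrasive dressing stick 150 x 25 x 25 mm on the bench beyond the track; leave alone
- fillet_a: dried fillet 180 mm long on the bench beyond the track; leave alone
- fillet_b: dried fillet 180 mm long on the bench off the far end of the track; leave alone

How it is judged:
On the way, in this order (a step that is already met when the one before it is completed fails the run):
1. the trolley is on its way: it has rolled more than 100 mm (distance of index_tip from where it was at the start of the episode above 0.1 m), for 0.1 s.
2. the trolley stands still at the pointer, hands off, for three seconds (y of index_tip in the frame of pointer between -0.012 and 0.012 m and linear speed of trolley below 0.004 m/s and contact force between each of the arm, the fingers and anything else below 0.05 N), for 3 s.
At the end, for the whole second after the job is handed in: the trolley's index tip is within 12 mm of the pointer along the track, slower than 4 mm/s, and nothing touches it (all of step 2).
It fails at once if the trolley runs into the end stop (y of trolley in the frame of bed above 0.187 m).
It fails at once if the trolley runs into the stop at the starting end (y of trolley in the frame of bed below -0.307 m).
It fails at once if the crate, its fillets or the trolley's steelwork are touched (contact force between any of the arm, the fingers and crate above 0.5 N or contact force between any of the arm, the fingers and deck above 0.5 N).
It fails at once if the trolley is pushed or pressed roughly (more than 10 N) (contact force between any of the fingers, the arm and trolley above 10 N).
It fails at once if something else on the bench is disturbed (distance of any of weight_big, weight_small, brush, dressing_stick, fillet_a, fillet_b from where it was at the start of the episode above 0.03 m).
It also fails if it takes over 42 s, if anything falls off the work surface, if the arm or the gripper's body presses on something with over 40 N, if the wrist force passes 120 N, or if a joint passes its speed limit or range.

ROBOT

A 6-joint arm with a two-finger parallel gripper is mounted at the origin on the work surface. World frame = base frame: x ahead of the robot, y to its left, z up, the work surface at z = 0. Lengths are in m, angles in rad, forces in N, time in s.
With the tool pointing down it reaches from about 0.35 to 0.775 m from the base axis. Payload 5.5 kg.
Tool frame: the origin (TCP) lies between the finger pads; the fingertips stand 22 mm ahead of it and the grasp point (between the pads) lies 3 mm ahead of it (nose_length is the distance from the TCP to the fingertips, in m); z points along the fingers, y is the line along which they close (so a half turn about z gives the same grasp; the last joint's range is limited). The gripper opens to 85 mm and grips with 20 to 120 N. Pads are 22 mm wide; open, the fingers measure 114 mm over their backs; the gripper's body (76 mm by 85 mm) begins 54 mm behind the grasp point. The pads swing forward as they close: fully open they stand 13 mm farther back than shut.
Start: joints at [-1.249, 0.313, 0.046, 1.304, 0, 1.431], TCP at [0.256, -0.515, 0.253] pointing down, gripper open.
Joint ranges: [-2.76, 2.76], [-0.86, 1.69], [-1.03, 1.26], [-2.2, 2.34], [-1.47, 1.5], [-3.14, 3.14]. Speed limits (rad/s): [2.57, 2.57, 3.14, 3.14, 3.14, 3.14].

INTERFACE

Orientations are given as a rotation vector (axis times angle).
In Python, from station import reach, movel, goto_joints, release, grasp, sleep, solve_ik, get_state, camera, IKError, close_job, nose_length gives the robot as it stands. Calls block until the motion is done:
- reach(position, orientation): joint-space move of the TCP to a pose.
- movel(position, rotation=None, max_speed=0.15): straight line of the TCP; rotation=None keeps the orientation; max_speed is the mean speed in m/s.
- goto_joints(angles): joint-space move.
- release() and grasp(grasp_force=None): open the fingers fully, or close them until they stop; grasp_force is the grip in N (None keeps the last).
- sleep(seconds).
- solve_ik(position, orientation): joint angles nearest the present ones, or None.
- get_state(): the state.
- camera(name): name is "scene" or "top" or "wrist"; returns a dict with "img" (400x640x3 uint8, red, green, blue), "range_z" (400x640 float32, m along the optical axis (not along the pixel's ray), 0 where there is no reading), "mtx" (3x3 intrinsics, pixels), "k1" (the pictures are not rectified: a ray, as slopes to the right and down, at radius r is drawn at 1 + k1 r^2 times it, then the intrinsics apply), "view" (4x4, takes a point from world to camera coordinates); the wrist camera has in their place "mount" (4x4, takes a point from camera to tool coordinates, whose origin is the TCP and whose axes are the flange's). Camera axes: x right, y up, looking along -z (the intrinsics and any distortion apply to the point x, -y, -z); pixel columns grow to the right and rows downward; lengths in m; the calibration is good to about 2 mm. A picture is of the moment at which its call begins: read the wrist's pose just before it.
A pose or a line that the arm cannot do raises IKError and nothing moves.
- close_job(): hands the job in; it is judged then, once.
The state is a dict: "time_s": time; "joint_pos": joint angles; "qd": joint speeds; "tau": joint torques, N m; "tcp_pos": TCP position; "tcp_rot": TCP orientation; "force": force on the tool from outside, world axes, zero at the start; "moment": the same for the moment, N m; "grip_width": finger opening in m; "grip_force": force on a finger pad.
Only numpy, scipy, OpenCV 4.12 (cv2) and the standard library are available. Lean on these libraries where they do the work, as an engineer would, in place of code of your own. Each camera call takes 0.05 s, during which the arm holds its last target. There are 200 camera calls.

## Working session

There is one attempt and no reset: what is moved stays moved. The work goes in short steps, each a Python script; the robot and the scene stay as the last script left them, time stands still between calls to the robot, and variables do not carry over. Pictures are saved under pics/ and viewed, at most 10 in all, crops included, and the job is handed in when it is done.

```bash
ls; mkdir -p pics; python3 - <<'E'
from station import *
import cv2,numpy as np
s=get_state();print(s['time_s'],s['tcp_pos'],s['tcp_rot'],s['grip_width'],nose_length if not callable(nose_length) else nose_length())
for n in('scene','top'):
    c=camera(n);cv2.imwrite(f'pics/{n}0.png',c['img'][:,:,::-1]);np.savez(f'pics/{n}0.npz',**c);print(n,c['mtx'],c['k1'],c['view'])
print(get_state()['time_s'])
E
```

```text
pics
0.0 [ 0.25604114 -0.51432391  0.25239494] [-3.05641747e+00 -7.18551204e-01  2.26243302e-04] 0.0855959536552452 0.022
scene [[385.56513332   0.         311.83198977]
 [  0.         385.56513332 196.86235527]
 [  0.           0.           1.        ]] -0.011868073071349811 [[-0.27108513  0.96233464 -0.02061319  0.16556597]
 [-0.6779088  -0.17567311  0.71384776  0.32966633]
 [ 0.68333924  0.20748737  0.69999748 -1.81234385]
 [ 0.          0.          0.          1.        ]]
top [[485.98157475   0.         321.87537953]
 [  0.         485.98157475 196.4163867 ]
 [  0.           0.           1.        ]] -0.0688523184788521 [[-1.57788246e-02 -9.99875436e-01  3.74414608e-04  3.66382289e-03]
 [ 9.82513478e-01 -1.54353577e-02  1.85550573e-01 -6.35311542e-01]
 [-1.85521681e-01  3.29563735e-03  9.82634645e-01 -1.78723732e+00]
 [ 0.00000000e+00  0.00000000e+00  0.00000000e+00  1.00000000e+00]]
0.1
```

View pics/top0.png

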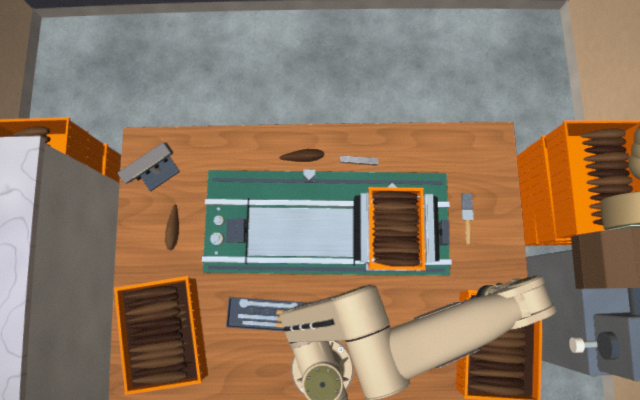

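View pics/scene0.png

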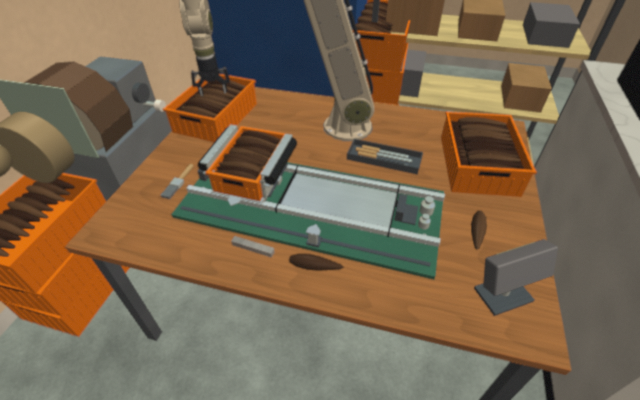

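The top view shows the bed from about columns 205–450 and the crate at 370–425. The pointer is at (309,175) and the index tip is near (392,186).

```bash
cat > h.py <<'E'
import numpy as np,cv2
def cloud(c):
    h,w=c['range_z'].shape
    v,u=np.mgrid[0:h,0:w]; M=c['mtx']
    d=np.stack([(u-M[0,2])/M[0,0],(v-M[1,2])/M[1,1]],-1); s=d.copy()
    for _ in range(6): s=d/(1+c['k1']*(s**2).sum(-1,keepdims=True))
    z=c['range_z']; P=np.stack([s[...,0]*z,-s[...,1]*z,-z],-1)
    V=c['view']; return (P-V[:3,3])@V[:3,:3]
def hsv(c): return cv2.cvtColor(c['img'],cv2.COLOR_RGB2HSV)
E
python3 - <<'E'
from h import *
for n in('top','scene'):
    c=dict(np.load(f'pics/{n}0.npz'));P=cloud(c);H=hsv(c);ok=c['range_z']>0
    X,Y,Z=P[...,0],P[...,1],P[...,2]
    g=ok&(abs(Z-.02)<.012)&(H[...,0]>60)&(H[...,0]<95)&(H[...,1]>80)&(X>.2)&(X<1)&(abs(Y)<.7)
    r=cv2.minAreaRect(P[g][:,:2].astype(np.float32));print(n,'bed',g.sum(),r,np.median(Z[g]))
    print(cv2.boxPoints(r))
    o=ok&(Z>.15)&(Z<.2)&(H[...,0]<20)&(H[...,1]>200)&(H[...,2]>150)&(X>.3)&(X<.8)&(abs(Y)<.5)
    if o.sum(): r=cv2.minAreaRect(P[o][:,:2].astype(np.float32));print('crate',o.sum(),r)
    m=ok&(Z>.06)&(Z<.1)&(H[...,1]<60)&(X>.55)&(X<.8)&(abs(Y)<.5)
    k,l,st,ce=cv2.connectedComponentsWithStats(m.astype(np.uint8))
    for i in range(1,k):
        if st[i,4]>8:
            q=P[l==i];print('blob',st[i],q.mean(0),q.min(0),q.max(0))
E
```

```text
top bed 7329 ((0.5448544025421143, -0.022167742252349854), (0.93583744764328, 0.39599108695983887), 88.44922637939453) 0.01970828427982457
[[ 0.3342682  -0.48455676]
 [ 0.7301142  -0.49527338]
 [ 0.7554406   0.44022128]
 [ 0.35959458  0.4509379 ]]
crate 727 ((0.4988647699356079, -0.2669626474380493), (0.19429932534694672, 0.28905200958251953), 88.07939147949219)
blob [303 169  12  11  92] [0.72079165 0.04299027 0.0817881 ] [0.69818763 0.02199928 0.07338109] [0.7385734  0.06403194 0.0933665 ]
blob [388 183   8   4  20] [ 0.67179116 -0.27049741  0.07712056] [ 0.66670645 -0.28285272  0.07256325] [ 0.6805414  -0.25646253  0.08824754]
blob [215 217   6   4  18] [0.5554381  0.38701922 0.06997277] [0.55010517 0.37582145 0.06260546] [0.56178424 0.39767498 0.07903895]
scene bed 7014 ((0.5763373374938965, -0.026329517364501953), (0.930288553237915, 0.34118232131004333), 88.4272232055664) 0.02191509977670371
[[ 0.3930438  -0.4866164 ]
 [ 0.73409754 -0.4959807 ]
 [ 0.7596309   0.43395737]
 [ 0.41857713  0.44332168]]
crate 459 ((0.5014560222625732, -0.297701895236969), (0.30332890152931213, 0.23349454998970032), 1.8742899894714355)
blob [210 185  64  21 249] [ 0.62934362 -0.24007361  0.08019113] [ 0.55112216 -0.37703319  0.06092995] [ 0.68378631 -0.16014001  0.09956395]
blob [396 209   8   6  30] [0.55593463 0.29795716 0.06808509] [0.55044991 0.28610769 0.0608785 ] [0.56127875 0.31116023 0.0744484 ]
blob [422 214   7   5  24] [0.55794065 0.38323757 0.06949452] [0.55075837 0.37410392 0.06217923] [0.56742475 0.39379251 0.07333647]
blob [306 224  14  16 140] [0.72601889 0.03746012 0.08085995] [0.69755415 0.01541216 0.06058052] [0.74024848 0.05867852 0.087838  ]
```

```bash
cat >> h.py <<'E'
C=np.array([.545,-.022]); a=np.array([.0271,.99963]); ex=np.array([a[1],-a[0]])
R=np.stack([ex,a])
def bed(P): return np.concatenate([(P[...,:2]-C)@R.T,P[...,2:]],-1)
def world(bx,by,z): return np.array([*(C+bx*ex+by*a),z])
def crate_y(c):   # far face of the crate, in scene camera
    B=bed(cloud(c));H=hsv(c)
    m=(c['range_z']>0)&(H[...,0]<20)&(H[...,1]>180)&(abs(B[...,0]-.145)<.03)&(B[...,2]>.09)&(B[...,2]<.165)&(B[...,1]>-.45)&(B[...,1]<.35)
    y=B[...,1][m]; lo,hi=np.percentile(y,[2,98]); return (lo+hi)/2,hi-lo,m.sum(),y.mean()
def steel(c,lo,hi,xlo,xhi,zlo=.066,zhi=.1):
    B=bed(cloud(c));H=hsv(c)
    m=(c['range_z']>0)&(H[...,1]<70)&(B[...,2]>zlo)&(B[...,2]<zhi)&(B[...,0]>xlo)&(B[...,0]<xhi)&(B[...,1]>lo)&(B[...,1]<hi)
    q=B[m]; return len(q),q.mean(0).round(4),q.min(0).round(4),q.max(0).round(4)
E
python3 - <<'E'
from h import *
from station import *
c=dict(np.load('pics/scene0.npz'));t=dict(np.load('pics/top0.npz'))
print(crate_y(c))
for k in(c,t):
    print('idx',*steel(k,-.32,-.17,.15,.2));print('ptr',*steel(k,.0,.16,.15,.22))
th=np.arctan2(ex[1],ex[0])
for yy in(th,th+np.pi):
    f=(yy+np.pi/2)/2
    rv=np.pi*np.array([np.cos(f),np.sin(f),0])
    if 1:
        for by,z in((-.43,.25),(-.43,.17),(-.1,.3),(.25,.3),(.25,.17)):
            q=solve_ik(world(-.04,by,z),rv);print(rv.round(3),by,z,None if q is None else np.round(q,2))
cv2.imwrite('pics/crop.png',cv2.resize(c['img'][120:270,160:460,::-1],None,fx=2.6,fy=2.6,interpolation=cv2.INTER_CUBIC))
E
```

```text
Traceback (most recent call last):
  File "h.py", line 17, in crate_y
    y=B[...,1][m]; lo,hi=np.percentile(y,[2,98]); return (lo+hi)/2,hi-lo,m.sum(),y.mean()
                         ~~~~~~~~~~~~~^^^^^^^^^^
IndexError: index -1 is out of bounds for axis 0 with size 0
```

```bash
sed -i 's/^C=.*; a=/C=np.array([.505,-.021]); a=/' h.py
python3 - <<'E'
from h import *
from station import *
c=dict(np.load('pics/scene0.npz'));t=dict(np.load('pics/top0.npz'))
print(crate_y(c))
for k in(c,t):
    print('idx',*steel(k,-.32,-.17,.15,.2));print('ptr',*steel(k,.0,.16,.18,.26))
th=np.arctan2(ex[1],ex[0])
for yy in(th,th+np.pi):
    f=(yy+np.pi/2)/2
    rv=np.pi*np.array([np.cos(f),np.sin(f),0])
    for by,z in((-.43,.25),(-.43,.17),(-.1,.3),(.25,.3),(.25,.17)):
            q=solve_ik(world(-.03,by,z),rv);print(rv.round(3),by,z,None if q is None else np.round(q,2))
cv2.imwrite('pics/crop.png',cv2.resize(c['img'][120:270,160:460,::-1],None,fx=2.6,fy=2.6,interpolation=cv2.INTER_CUBIC))
E
```

```text
(np.float64(-0.2459756973487099), np.float64(0.1778078335133172), np.int64(632), np.float64(-0.24010318670188957))
idx 65 [ 0.1635 -0.2499  0.0807] [ 0.1508 -0.2731  0.0755] [ 0.1856 -0.23    0.0854]
ptr 130 [0.2185 0.0644 0.0822] [0.1909 0.0425 0.0671] [0.2335 0.0857 0.0878]
idx 21 [ 0.1731 -0.2455  0.0772] [ 0.1657 -0.2579  0.0726] [ 0.1822 -0.231   0.0882]
ptr 92 [0.214  0.0698 0.0818] [0.1914 0.0489 0.0734] [0.2318 0.091  0.0934]
[2.251 2.191 0.   ] -0.43 0.25 [-0.89  0.46  0.25  1.36  0.    0.7 ]
[2.251 2.191 0.   ] -0.43 0.17 [-0.89  0.48  0.09  1.18  0.    0.7 ]
[2.251 2.191 0.   ] -0.1 0.3 [-0.41  0.13 -0.07  1.37  0.    1.18]
[2.251 2.191 0.   ] 0.25 0.3 [0.29 0.22 0.04 1.39 0.   1.89]
[2.251 2.191 0.   ] 0.25 0.17 [ 0.29  0.27 -0.22  1.08  0.    1.89]
[-2.191  2.251  0.   ] -0.43 0.25 [-0.89  0.46  0.25  1.36  0.   -2.44]
[-2.191  2.251  0.   ] -0.43 0.17 [-0.89  0.48  0.09  1.18  0.   -2.44]
[-2.191  2.251  0.   ] -0.1 0.3 [-0.41  0.13 -0.07  1.37  0.   -1.96]
[-2.191  2.251  0.   ] 0.25 0.3 [ 0.29  0.22  0.04  1.39  0.   -1.25]
[-2.191  2.251  0.   ] 0.25 0.17 [ 0.29  0.27 -0.22  1.08  0.   -1.25]
```

View pics/crop.png

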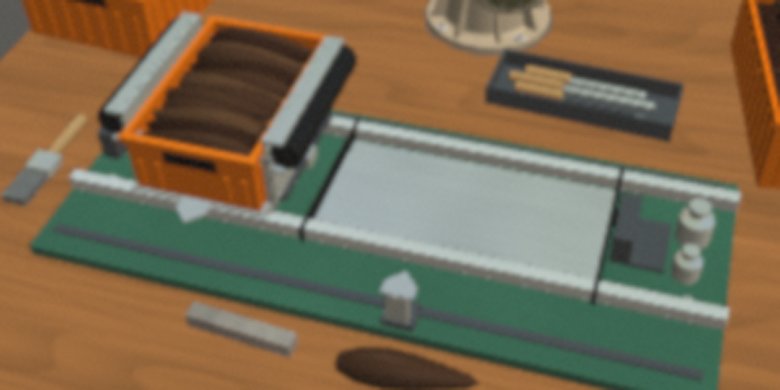

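```bash
cat >> h.py <<'E'
from station import *
th=np.arctan2(ex[1],ex[0]); f=(th+np.pi/2)/2
RV=np.pi*np.array([np.cos(f),np.sin(f),0])
BX=-.03; ZP=.17; ZH=.30
def hand(by,z=ZP,v=.15): movel(world(BX,by,z),RV,max_speed=v)
def hy(): return bed(np.array(get_state()['tcp_pos']))[1]
def look():
    t=get_state()['time_s']; c=camera('scene'); return t,crate_y(c)[0]
def track(n):   # n looks -> time, y, v now
    d=np.array([look() for _ in range(n)]); t=get_state()['time_s']
    p=np.polyfit(d[:,0]-t,d[:,1],1); return t,p[1],p[0]
E
python3 - <<'E'
from h import *
T=lambda:round(get_state()['time_s'],3)
grasp(20);print(T())
reach(world(BX,-.43,.25),RV);print(T())
hand(-.43);print(T(),get_state()['tcp_pos'],hy())
print(track(3))
for i in range(3): hand(-.43+.003*(i+1),v=.03);print(T(),hy(),get_state()['force'])
E
```

```text
0.867
1.742
2.425 [ 0.46284471 -0.45087529  0.1708745 ] -0.4308586486032832
(2.575, np.float64(-0.24492220517800195), np.float64(0.00801422151095116))
2.825 -0.42684113950552544 [-0.07871579 -0.18830984  0.26952658]
3.075 -0.4236965145161606 [-0.60313517  0.18794239  0.11569975]
3.325 -0.4207411412212921 [-0.85104779  0.36375002  0.39302538]
```

```bash
python3 - <<'E'
from h import *
T=lambda:round(get_state()['time_s'],3)
for i in range(6):
    hand(-.4207+.0083*(i+1),v=.1);s=get_state();print(T(),round(hy(),4),s['force'].round(2) if hasattr(s['force'],'round') else s['force'])
print(track(4))
hand(-.376,.26,.2);print(T())
hand(.185,.26,.35);print(T(),track(4))
E
```

```text
3.575 -0.4118 [-0.38 -0.03  0.51]
3.825 -0.4037 [-0.85  0.04  0.06]
4.075 -0.3952 [ 0.29  0.26 -0.87]
4.325 -0.3869 [ 0.14 -0.36 -0.14]
4.575 -0.3786 [-0.02 -0.13 -0.19]
4.825 -0.3703 [ 0.   -0.15  0.36]
(5.025, np.float64(-0.1675458107719481), np.float64(0.061596153265499526))
5.625
7.375 (7.575, np.float64(-0.036634746819568534), np.float64(0.04593715393198759))
```

```bash
python3 - <<'E'
from h import *
T=lambda:round(get_state()['time_s'],3)
hand(.195,ZP,.2)
t,y,v=track(5);h=hy();print(t,y,v,h)
# deceleration by drag, ~0.0036
yt=h-.161-.006; w=(yt-y)/v; w+=.5*.003*w*w/v; vc=v-.003*w
sleep(max(w-.2,.01))
t,y,v2=track(4);print(t,y,v2); v=.5*(vc+v2)
sleep(max((yt-y)/v,.001))
u=(.005+.9*v)/1.9;print('u',u,T())
for i in range(5): hand(h+u*.25*(i+1),v=.1)
print(T(),hy());print(track(5))
E
```

```text
8.425 0.0006303493183160007 0.04264648500821665 0.19510860582145725
9.0833 0.02641427066320267 0.038381424951363964
u 0.02135421357305796 9.125
10.375 0.2220595160946466
(10.625, np.float64(0.06481631941139401), np.float64(0.0061866416230627625))
```

```bash
python3 - <<'E'
from h import *
for i in range(2): print(track(4),get_state()['force'])
E
```

```text
(10.825, np.float64(0.06408689461242074), np.float64(-0.0021421088603537377)) [ 0.96665885 -0.02132324  0.26619732]
(11.025, np.float64(0.06211859475769735), np.float64(-0.008390195158535072)) [-0.25385585 -0.1611392  -0.07324022]
```

```bash
python3 - <<'E'
from h import *
hand(.226,.26,.2);print(track(3))
hand(-.145,.26,.35);print(track(6))
E
```

```text
(11.775, np.float64(0.0570058492153768), np.float64(-0.003951101627216585))
(13.2833, np.float64(0.04957194364298229), np.float64(-0.0044026515551903725))
```

```bash
python3 - <<'E'
from h import *
T=lambda:round(get_state()['time_s'],3)
hand(-.145,ZP,.25)
t,y,v=track(6);print(t,y,v)
h=y-.161-.006; hand(h,v=.06)
t,y,v=track(6);h=hy();print(t,y,v,h)
v=min(v,0); u=np.clip((.0085+.9*v)/1.9,.001,.005); print('u',u)
D=[]
for i in range(16):
    hand(h+u*.3*(i+1),v=.1); D.append(look())
    print(round(D[-1][0],2),round(D[-1][1],4),round(hy(),4))
    if len(D)>=4 and D[-1][1]-min(d[1] for d in D)>.003: break
hand(hy()-.02,v=.1)
print(track(6))
E
```

```text
14.0917 0.04679908011147269 -0.003103599145366116
14.9583 0.04525072274973681 -0.001248273914895673 -0.12041625398164373
u 0.003882396566628366
15.21 0.0448 -0.1193
15.51 0.0455 -0.1181
15.81 0.0476 -0.1169
16.11 0.0506 -0.1157
(16.8083, np.float64(0.05583321056209505), np.float64(0.007535096419137745))
```

```bash
python3 - <<'E'
from h import *
hand(hy(),.26,.3)
hand(.24,.26,.35);print(track(4))
E
```

```text
(18.6833, np.float64(0.06654859807896628), np.float64(0.004900298494850341))
```

```bash
python3 - <<'E'
from h import *
hand(.24,ZP,.25)
t,y,v=track(3);print(t,y,v)
hand(max(y+.0025,.0715)+.158,v=.1);print(hy())
D=[look() for _ in range(26)]
print([(round(t,2),round(y,4)) for t,y in D[::3]]);print(hy())
E
```

```text
19.3417 0.06909101785856063 0.006197914816235332
0.22945861305677984
[(19.59, np.float64(0.0698)), (19.74, np.float64(0.0709)), (19.89, np.float64(0.0708)), (20.04, np.float64(0.0712)), (20.19, np.float64(0.0713)), (20.34, np.float64(0.0712)), (20.49, np.float64(0.0714)), (20.64, np.float64(0.0711)), (20.79, np.float64(0.0711))]
0.22959108606302842
```

```bash
python3 - <<'E'
from h import *
hand(.26,ZP,.1); hand(.26,.30,.2)
print(track(6))
c=camera('scene');t=camera('top')
for k in(c,t):
    print('idx',*steel(k,.0,.16,.15,.187));print('ptr',*steel(k,.0,.16,.19,.26))
cv2.imwrite('pics/c2.png',cv2.resize(c['img'][160:260,240:370,::-1],None,fx=5,fy=5,interpolation=cv2.INTER_CUBIC))
E
```

```text
(22.4417, np.float64(0.06933090745558311), np.float64(-0.00016803628824803171))
idx 75 [0.1638 0.0653 0.0806] [0.15   0.0436 0.0758] [0.1839 0.0872 0.0855]
ptr 130 [0.2186 0.0643 0.0826] [0.1919 0.0429 0.0668] [0.234  0.0862 0.0893]
idx 19 [0.1721 0.0705 0.0781] [0.1647 0.0558 0.0696] [0.1822 0.0863 0.0901]
ptr 92 [0.2138 0.0698 0.0826] [0.1914 0.0489 0.0724] [0.2318 0.0907 0.0967]
```

View pics/c2.png

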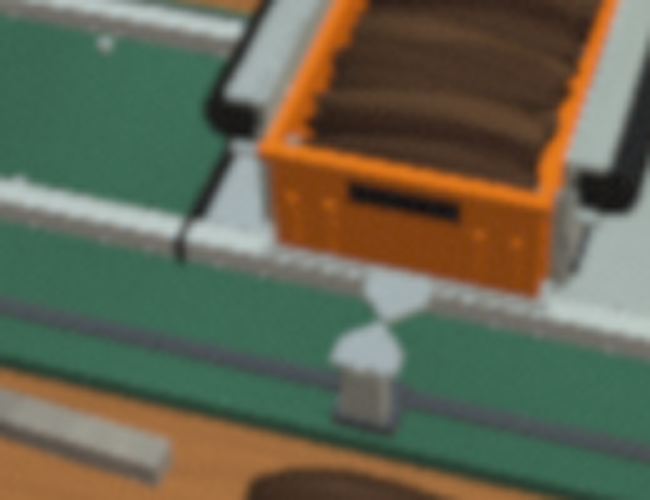

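The two arrow tips meet at about (385,320) in the crop, with an offset of about 1 mm, and the trolley is nearly at rest. I'll wait for the scale to settle, check once more, and hand in.

```bash
python3 - <<'E'
from h import *
sleep(3.5); r=track(6); print(r)
if abs(r[1]-.0685)<.006: print(close_job())
E
```

```text
(26.3417, np.float64(0.06906202620182855), np.float64(-0.001135584278579303))
the job is handed in; nothing more can be done
None
```

I handed the job in at about 26 s: the trolley was standing at the pointer, about 1 mm off by the cameras, with the hand clear for over 3.5 s beforehand, and the judge's verdict was not shown.

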